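# Block a wire reel on its packing base with spacers and a wedge

### The arm

A 7-joint arm with a two-finger parallel gripper is mounted at the origin on the work surface. World frame = base frame: x ahead of the robot, y to its left, z up, the work surface at z = 0. Lengths are in m, angles in rad, forces in N, time in s.
With the tool pointing down it reaches from about 0.4 to 0.85 m from the base axis. Payload 10.4 kg.
Tool frame: the origin (TCP) lies midway between the tips of the shut fingers; the grasp point (between the pads) lies 19 mm behind it; z points along the fingers, y is the line along which they close (so a half turn about z gives the same grasp; the last joint's range is limited). The gripper opens to 85 mm and grips with 20 to 120 N. Pads are 22 mm wide; open, the fingers measure 114 mm over their backs; the gripper's body (76 mm by 85 mm) begins 54 mm behind the grasp point. The pads swing forward as they close: fully open they stand 13 mm farther back than shut.
Start: joints at [1.229, 0.332, -0.065, 1.46, 0.022, 1.35, -0.088], TCP at [0.196, -0.594, 0.231] pointing down, gripper open.
Joint ranges: [-2.6, 2.6], [-0.5, 2.12], [-1.47, 1.34], [0.16, 2.42], [-1.27, 4.41], [0.06, 2.06], [-2.6, 2.6]. Speed limits (rad/s): [2.22, 2.22, 2.79, 2.79, 3.14, 3.14, 3.14].

### API

Orientations are given as a unit quaternion [x, y, z, w].
In Python, from workcell import get_obs, camera, camera_params, hand_in gives the robot as it stands.
- The arm moves only by the tool carry_out, never from a script. Its argument "commands" is a list that holds one entry, the list of rows, each a list of 6 numbers: the shift along the tool's x, y, z in units of 40 mm (1.0 is 40 mm), then the turn, a rotation vector about the tool's x, y, z in units of 6 degrees (1.0 is 6 degrees). In form: [[[x, y, z, ax, ay, az], ...]]. A call has 1 to 20 rows; each row shifts and turns the commanded pose from where the row before left it, along the tool's axes as they then stand; what a row does not reach is not made up. A row lasts 1/12 s, in which the tool goes at most 41.7 mm and 7.16 degrees, less where a joint would pass 70% of its speed; a pose out of reach is approached as far as the arm can. A call is refused whole if a number of a shift passes 1 or a number of a turn 1, either way. A call with a gripper value outside its range is refused whole. "hand" is the closure, from -1 (fully open) to 1 (shut), set as the call begins (left out, the last holds). The fingers move at their own pace and stop on an object; "force" is the grip in N (left out, the last holds). Time passes only in rows, so rows that do not move let the fingers close. It gives the time, the measured TCP pose, the force, the opening and the grip force at its end, in the units of the state.
- get_obs(): the state, without advancing time (a new reading comes with each control period).
- camera(name): name is "scene" or "top" or "wrist"; returns the picture (420x560x3 uint8, red, green, blue); there is no depth.
- camera_params(name): a dict with "mtx" (3x3 intrinsics, pixels), "R" (3x3) and "t" (3): a world point X has camera coordinates R X + t. Camera axes: x right, y down, z forward; pixel columns grow to the right and rows downward; lengths in m; the calibration is good to about 2 mm. A picture is of the moment at which its call begins: read the wrist's pose just before it. camera_params takes no time and is no camera call; for the wrist camera it gives the pose at the moment of the call.
- hand_in(): hands the job in; it is judged then, once.
The state is a dict: "clock": time; "joint_pos": joint angles; "joint_velocities": joint speeds; "tau": joint torques, N m; "position": TCP position; "ee_rot": TCP orientation; "ft_force": force on the tool from outside, world axes, zero at the start; "torque": the same for the moment, N m; "grip_width": opening from 0.0 (shut) to 1.0 (fully open); "grasp_force": force on a finger pad.
Only numpy, scipy, OpenCV 4.12 (cv2) and the standard library are available. Lean on these libraries where they do the work, as an engineer would, in place of code of your own. Each camera call takes 0.05 s, during which the arm holds its last target. There are 200 camera calls.

### The job

Slide the big reel of copper wire up off its spindle and stand it upright in the channel of the packing base, up against the end block. Then fill the gap between the reel and the stop block: stand loose wooden spacers in the channel behind the reel, as many as it takes, and push the wooden wedge, thin end first and lying level on the two rails, in between the last spacer and the stop block until you feel the whole row go tight against the end block. Finish while still holding the wedge by its butt and pressing it in, so that the row stays tight; do not let go, and leave the other things on the bench where they are.

Things in the scene. Friction and masses are not known exactly. Their poses are not given: they have to be found in the camera images.
- cradle: Wooden packing base, fixed, turned up to 12 degrees. Plywood deck 150 (x) x 236 (y) mm, its top 30 mm above the origin. A 66 mm wide channel runs along y between two rails (see channel). Reel and spacers stand on the deck in the channel, the end block at its +y end, the stop block nearer its -y end. Origin: on the bench, under the channel's centre line; +x points away from the robot.
- channel (a point): Point on the packing base's frame at x = 0, y = 0, level with the rail tops, 45 mm above the bench. The two rails run along y from -88 to +112 mm; each is 16 mm wide and stands 15 mm above the deck, inner faces at x = -33 and +33 mm. The wedge goes in across the channel along +x, from the robot's side, lying on the rail tops.
- end_block: Fixed wooden end block in the channel, 50 (x) x 30 (y) x 50 (z) mm. Origin: centre of its underside, on the deck, always at x = 0, y = +90 mm of the packing base and square to it, so that its face towards the reel is at y = +75 mm of the packing base (15 mm to the -y side of its origin).
- stop_block: Wooden stop block screwed down in the channel, square to it, 50 (x) x 30 (y) x 42 (z) mm. Origin: centre of its underside, on the deck, at x = 0 and y = -26 to -48 mm of the packing base (differs from job to job). Its face towards the reel is 15 mm to the +y side. With the reel against the end block, 26 to 48 mm are left between reel and this face, too much for the wedge without a spacer.
- stand: Reel stand, fixed: dark wooden board 200 (x) x 90 (y) x 18 (z) mm with two upright wooden spindles of 12 mm diameter at x = -50 and x = +50 mm, y = 0, their tips 98 mm above the origin. Origin: centre of its underside.
- reel: Big reel of copper wire with black flanges, 60 mm diameter, 60 mm high, with an 18 mm bore, standing on one of the two spindles (either one), 350 to 700 g. Both flanges are 5 mm thick; it can be gripped across its diameter near its top. Origin: centre of its underside, z up. The spindle rises 20 mm out of its top.
- spacer1: Loose wooden spacer, 60 (x) x 12 (y) x 42 (z) mm, standing on its long edge on the bench, as it must stand in the channel (60 mm across the channel, 12 mm along it). Origin: centre of its underside. It can be gripped over its two ends, 60 mm apart, near its top, so that the fingers stay out of the gap.
- spacer2: A second spacer, the same as spacer1.
- spacer3: A third spacer, the same as spacer1. One or two spacers are normally enough.
- wedge: Wooden wedge lying on its side, as it will lie on the rails; 200 mm long, 26 mm high. Butt (grip it here): 40 (x) x 31.6 (y) mm block, x = -20 to 20 mm. It then tapers evenly along +x to a 6 mm nose at x = 180 mm (0.16 mm per mm). The face at y = -15.8 mm is straight and goes along the stop block; the sloping face goes along the spacer, which turns to it. Origin: centre of the butt's underside.
- wedge_nose (a point): Middle of the lower edge of the wedge's thin end (x = +180, y = -12.8, z = 0 mm on the wedge).
- small_reel: Bystander: small reel of steel wire, 42 mm diameter, 34 mm high, on the other spindle. Origin: centre of its underside.
- tape_roll: Bystander: roll of packing tape lying flat, 96 mm diameter, 48 mm high.
- jar: Bystander: glass jar with a steel lid, 64 mm diameter, 85 mm high.
- screwdriver: Bystander: screwdriver, 200 mm long.
- screw_tin: Bystander: open flat tin of screws, 100 x 75 x 30 mm.
- offcut: Bystander: flat wooden offcut, 30 x 75 x 20 mm.
- secateurs: Bystander: closed garden secateurs, lying flat, about 190 mm long.

How it is judged:
On the way, in this order (a step that is already met when the one before it is completed fails the run):
1. the big reel has been slid up off its spindle (z of reel in the frame of stand above 0.099 m), for 0.05 s.
2. the big reel stands upright on the deck in the channel (x of reel in the frame of cradle between -0.006 and 0.006 m and z of reel in the frame of cradle below 0.034 m and y of reel in the frame of cradle between 0.005 and 0.06 m and angle between reel's own z axis and vertical below 0.1 rad), for 0.2 s.
At the end, for the whole second after the job is handed in: Reel upright on the deck in the channel, pressed on the end block (over 1 N) by a spacer standing on the deck (over 2 N); wedge level on the rails, nose past the channel's centre line, pressing on the stop block (over 2 N) and still gripped (over 2 N); fingers off reel and spacers (all of step 2 and y of reel in the frame of cradle above 0.04 m and ((contact force between spacer1 and reel above 2 N and angle between spacer1's own z axis and vertical below 0.15 rad and z of spacer1 in the frame of cradle below 0.035 m) or (contact force between spacer2 and reel above 2 N and angle between spacer2's own z axis and vertical below 0.15 rad and z of spacer2 in the frame of cradle below 0.035 m) or (contact force between spacer3 and reel above 2 N and angle between spacer3's own z axis and vertical below 0.15 rad and z of spacer3 in the frame of cradle below 0.035 m)) and contact force between reel and end_block above 1 N and contact force between wedge and stop_block above 2 N and x of wedge_nose in the frame of cradle above 0 m and z of wedge_nose in the frame of cradle between 0.04 and 0.056 m and angle between wedge's own z axis and vertical below 0.12 rad and contact force between the fingers and wedge above 2 N and contact force between the fingers and reel below 0.5 N and contact force between the fingers and spacer1 below 0.5 N and contact force between the fingers and spacer2 below 0.5 N and contact force between the fingers and spacer3 below 0.5 N); the arm keeps its last pose, push and grip.
It fails at once if a thing that is not part of the job is knocked about (moved more than 30 mm) (distance of any of small_reel, tape_roll, jar, screwdriver, screw_tin, offcut, secateurs from where it was at the start of the episode above 0.03 m).
It also fails if it takes over 72 s, if anything falls off the work surface, if the arm or the gripper's body presses on something with over 40 N, if the wrist force passes 120 N, or if a joint passes its speed limit or range.

## Working session

There is one attempt and no reset: what is moved stays moved. The work goes in short steps, Python scripts to look and compute and a tool call to move; the robot and the scene stay as the last step left them, time stands still between calls to the robot, and variables do not carry over. Pictures are saved under pics/ and viewed, at most 10 in all, crops included, and the job is handed in when it is done.

Besides the shell and the picture viewer there is one more tool, called after "Call:" as a command line: name --argument value ..., lists and objects as JSON in quotes. carry_out: Moves the arm, as the interface text tells. Its arguments: {"type":"object","properties":{"commands":{"type":"array"},"hand":{"type":"number"},"force":{"type":"number"}},"required":["commands"]}

```bash
mkdir -p pics; ls
python3 - <<'E'
from workcell import *
import cv2, json
o=get_obs(); print({k:(v.tolist() if hasattr(v,'tolist') else v) for k,v in o.items()})
for n in ["scene","top"]:
    im=camera(n); cv2.imwrite(f"pics/{n}0.png",im[:,:,::-1].copy())
    p=camera_params(n); print(n,p)
p=camera_params("wrist");print(p)
E
```

```text
pics
{'clock': 0.0, 'joint_pos': [1.2294346729843988, 0.33289962434031656, -0.06472319567704647, 1.4609272927726669, 0.021576950593053052, 1.3498843867249088, -0.08849087008003566], 'joint_velocities': [-0.00021124549130928496, 0.00047797027043764605, 0.0018796011695636555, -0.001536397237339472, -0.0005645011465108791, 0.0008813437809261779, 1.0843624063565342e-05], 'tau': [0.000197444010154868, -62.54387855529785, 0.049196655163541436, -39.161367416381836, 0.016234314534813166, 0.009737660293467343, -1.3840541726040101e-05], 'position': [0.19577056564338463, -0.5931620223248708, 0.2305053406597662], 'ee_rot': [0.9873217845433194, 0.15872991722529525, -0.0001299708196748135, -0.0007001795712732428], 'ft_force': [-0.71138633112075, -0.27066682040473233, 0.4133719058880342], 'torque': [0.035455619959634165, 0.03259535798311132, -0.0004594625937868472], 'grasp_force': 0.0, 'grip_width': 1.003411559463611}
scene {'mtx': array([[450.64890414,   0.        , 277.75068559],
       [  0.        , 450.64890414, 208.20809854],
       [  0.        ,   0.        ,   1.        ]]), 'R': array([[ 
[... 227 characters left out ...]
.        , 283.91037472],
       [  0.        , 390.71264344, 205.60967915],
       [  0.        ,   0.        ,   1.        ]]), 'R': array([[ 0.01552815, -0.99987317, -0.00353862],
       [-0.99815548, -0.01529355, -0.05875154],
       [ 0.05868997,  0.00444439, -0.99826636]]), 't': array([-0.06789776,  0.55849936,  1.11073398])}
{'mtx': array([[325.52477211,   0.        , 278.93923042],
       [  0.        , 325.52477211, 211.89692699],
       [  0.        ,   0.        ,   1.        ]]), 'R': array([[ 0.31316088, -0.94969821, -0.0018894 ],
       [-0.90566035, -0.29923711,  0.30039386],
       [-0.28584889, -0.09236045, -0.95381338]]), 't': array([-0.62268238, -0.03857865,  0.3799372 ])}
```

View pics/scene0.png

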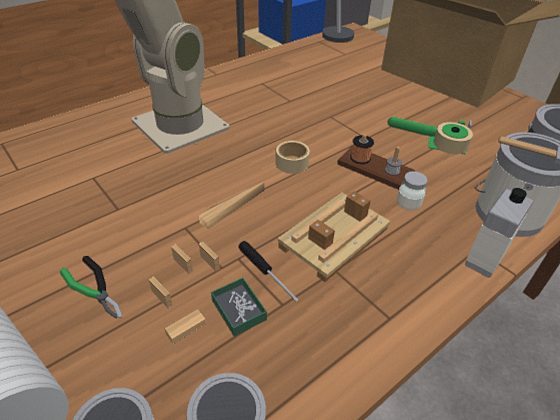

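View pics/top0.png

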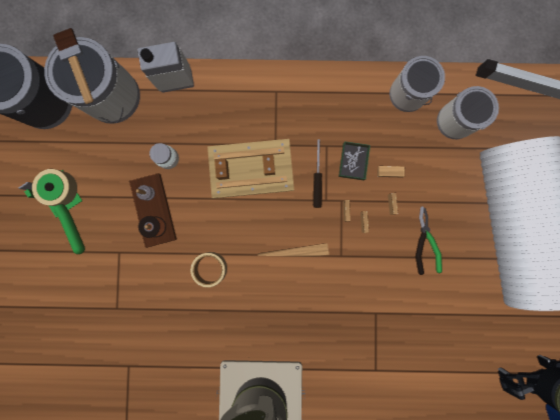

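The top view shows the reel at (149,227), the cradle at (250,167), spacers at (347,210), (365,222) and (394,204), and the wedge from (258,254) to (328,249). I'll enlarge it to read edges.

Run:
```python
import cv2
im=cv2.imread("pics/top0.png")[130:290,125:405]
im=cv2.resize(im,(784,448),interpolation=cv2.INTER_CUBIC)
for i in range(0,280,20): cv2.putText(im,str(125+i),(int(i*2.8),8),0,.3,(255,255,255),1); cv2.line(im,(int(i*2.8),10),(int(i*2.8),14),(255,255,255),1)
for i in range(0,160,20): cv2.putText(im,str(130+i),(0,int(i*2.8)+4),0,.3,(255,255,255),1)
cv2.imwrite("pics/crop.png",im)
```

```text
(no output)
```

View pics/crop.png

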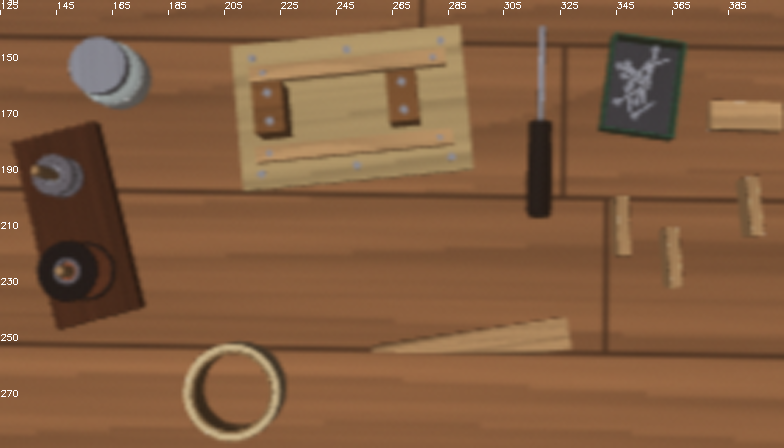

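The enlarged crop shows:
- **Deck corners:** about (232,46), (460,26), (473,168) and (244,189) in crop pixels. The end block is on the left and the stop block on the right.
- **Reel:** its top is at (67,271).
- **Wedge:** the butt is at the right end (571,335) and the nose at (372,350).

```bash
cat > h.py <<'E'
import numpy as np, cv2
from workcell import *
from scipy.spatial.transform import Rotation as Ro
from scipy.optimize import least_squares
def unproj(p,uv,z):
    c=-p["R"].T@p["t"]; d=p["R"].T@np.linalg.inv(p["mtx"])@[uv[0],uv[1],1]
    return c+d*(z-c[2])/d[2]
def proj(p,X):
    X=np.atleast_2d(X); c=X@p["R"].T+p["t"]; q=c@p["mtx"].T
    return q[:,:2]/q[:,2:]
def crop2px(c): return ((c[0]+.5)/2.8-.5+125,(c[1]+.5)/2.8-.5+130)
def T(x,y,a,L,z0=0):   # local points -> world for body at x,y,yaw a
    L=np.atleast_2d(np.array(L,float)); c,s=np.cos(a),np.sin(a)
    return np.c_[x+c*L[:,0]-s*L[:,1], y+s*L[:,0]+c*L[:,1], L[:,2]+z0]
def heading(o): # heading of tool x
    r=Ro.from_quat(o["ee_rot"]).as_matrix(); return np.arctan2(r[1,0],r[0,0])
def go(pos,h=None):
    """print turn (units about tool z) then shift in tool axes (units), tool upright"""
    o=get_obs(); h0=heading(o); r=Ro.from_quat(o["ee_rot"]).as_matrix()
    if h is None: h=h0
    d=(h-h0+np.pi)%(2*np.pi)-np.pi
    s=np.array(pos)-o["position"]; c,n=np.cos(h),np.sin(h)
    print("tilt",np.round(r[:,2],3),"pos",np.round(o["position"],4),"h",round(np.degrees(h0),2),
      "| turn az units",round(-np.degrees(d)/6,3),"shift units",np.round(np.array([c*s[0]+n*s[1],n*s[0]-c*s[1],-s[2]])/.04,3))
E
python3 - <<'E'
from h import *
p=camera_params("top")
def U(c,z): return unproj(p,crop2px(c),z)
C=np.array([U(c,.030) for c in [(232,46),(460,26),(473,168),(244,189)]])
L=np.array([[.075,.118,.03],[.075,-.118,.03],[-.075,-.118,.03],[-.075,.118,.03]])
f=least_squares(lambda v:(T(*v,L)-C).ravel(),[.6,0,.1]); print("cradle",f.x,np.degrees(f.x[2]),f.fun.round(4))
for n,c,z in [("reel",(67,271),.078),("reeltip",(65,270),.098),("s1a",(623,197),.042),("s1b",(625,254),.042),("s2a",(672,227),.042),("s2b",(676,287),.042),("s3a",(750,177),.042),("s3b",(756,235),.042),("wb1",(568,318),.026),("wb2",(571,349),.026),("wn",(372,350),.026),("stop",(403,97),.072),("small",(55,175),.052),("jar",(100,66),.085)]:
    print(n,U(c,z).round(4))
E
```

```text
cradle [0.66552837 0.03816408 0.10577185] 6.06028069722455 [ 0.0009  0.0004 -0.      0.0015 -0.0004 -0.     -0.0013 -0.0008 -0.
 -0.0011  0.0008 -0.    ]
reel [0.4934 0.3077 0.078 ]
reeltip [0.4943 0.3027 0.098 ]
s1a [ 0.5764 -0.2375  0.042 ]
s1b [ 0.5191 -0.2399  0.042 ]
s2a [ 0.547  -0.2869  0.042 ]
s2b [ 0.4868 -0.2911  0.042 ]
s3a [ 0.5986 -0.3653  0.042 ]
s3b [ 0.5402 -0.3712  0.042 ]
wb1 [ 0.4536 -0.185   0.026 ]
wb2 [ 0.4224 -0.1883  0.026 ]
wn [0.4182 0.0134 0.026 ]
stop [ 0.6697 -0.0155  0.072 ]
small [0.5891 0.3323 0.052 ]
jar [0.6936 0.2802 0.085 ]
```

Call:
carry_out --commands '[[[0, 0, -0.1, 0, 0, -1], [0, 0, -0.1, 0, 0, -1], [0, 0, -0.1, 0, 0, -1], [0, 0, -0.1, 0, 0, -1], [0, 0, -0.1, 0, 0, -1], [0, 0, 0, 0, 0, -1], [0, 0, 0, 0, 0, -1], [0, 0, 0, 0, 0, -1], [0, 0, 0, 0, 0, -1], [0, 0, 0, 0, 0, -1], [0, 0, 0, 0, 0, -1], [0, 0, 0, 0, 0, -1], [0, 0, 0, 0, 0, -0.95], [0, 0, 0, 0, 0, 0]]]' --hand -1

```text
clock: 1.27
position: [0.1957, -0.5933, 0.2509]
ee_rot: [0.668, 0.744, 0.0, -0.0]
ft_force: [-0.3, 0.3, -0.2]
grip_width: 1.0
grasp_force: 0.0
```

```bash
python3 -c "
from h import *
go([.665,.02,.25],np.radians(96)); print(get_obs()['joint_pos'])"
```

```text
tilt [-0.     0.001 -1.   ] pos [ 0.1957 -0.5933  0.2509] h 96.23 | turn az units 0.038 shift units [14.023 13.27   0.022]
[ 1.36722257  0.33488031 -0.24322823  1.4221286   0.08034415  1.39508496
  1.23160208]
```

Call:
carry_out --commands '[[[0.4, 0.8, 0, 0, 0, 0], [0.4, 0.8, 0, 0, 0, 0], [0.4, 0.8, 0, 0, 0, 0], [0.4, 0.8, 0, 0, 0, 0], [0.6, 0.8, 0, 0, 0, 0], [0.6, 0.8, 0, 0, 0, 0], [0.6, 0.8, 0, 0, 0, 0], [0.6, 0.8, 0, 0, 0, 0], [0.8, 0.8, 0, 0, 0, 0], [0.8, 0.8, 0, 0, 0, 0], [0, 0, 0, 0, 0, 0], [0, 0, 0, 0, 0, 0], [0, 0, 0, 0, 0, 0]]]'

```text
clock: 2.35
position: [0.4859, -0.3435, 0.251]
ee_rot: [0.67, 0.742, -0.0, -0.0]
ft_force: [-0.1, -0.2, 0.5]
grip_width: 0.998
grasp_force: 0.0
```

```bash
cat >> h.py <<'E'
def snap(name):
    import pickle
    p=camera_params("wrist"); im=camera("wrist")[:,:,::-1].copy(); cv2.imwrite(f"pics/{name}.png",im); pickle.dump(p,open(f"pics/{name}.pkl","wb")); return im,p
E
python3 -c "
from h import *
snap('w1')
go([.665,.02,.25],np.radians(96)); print(get_obs()['joint_pos'])"
```

```text
tilt [-0.001 -0.    -1.   ] pos [ 0.4854 -0.3443  0.2511] h 95.77 | turn az units -0.039 shift units [8.588 5.416 0.027]
[ 0.90412733  0.2908111  -0.44922679  1.49541506  0.12776081  1.38484408
  0.5482958 ]
```

Call:
carry_out --commands '[[[0.9, 0.5, 0, 0, 0, 0], [0.9, 0.5, 0, 0, 0, 0], [0.9, 0.5, 0, 0, 0, 0], [0.9, 0.5, 0, 0, 0, 0], [0.9, 0.6, 0, 0, 0, 0], [0.8, 0.6, 0, 0, 0, 0], [0.8, 0.6, 0, 0, 0, 0], [0.8, 0.6, 0, 0, 0, 0], [0.8, 0.6, 0, 0, 0, 0], [0.8, 0.5, 0, 0, 0, 0], [0, 0, 0, 0, 0, 0], [0, 0, 0, 0, 0, 0], [0, 0, 0, 0, 0, 0]]]'

```text
clock: 3.48
position: [0.6691, 0.0144, 0.2509]
ee_rot: [0.67, 0.742, -0.001, 0.0]
ft_force: [0.2, -0.4, 0.2]
grip_width: 0.998
grasp_force: 0.0
```

```bash
python3 -c "
from h import *
snap('w2')
go([.4935,.307,.13],np.radians(96)); print(get_obs()['joint_pos'])
import pickle
a=cv2.imread('pics/w1.png');b=cv2.imread('pics/w2.png')
p=pickle.load(open('pics/w1.pkl','rb'));
for q,n in (([.55,-.24,.04],'1'),([.517,-.289,.04],'2'),([.57,-.368,.04],'3'),([.438,-.187,.026],'b')): print(n,proj(p,q).round(0))
p=pickle.load(open('pics/w2.pkl','rb'));
print(proj(p,T(.6655,.038,.106,[[0,.09,.08],[0,-.038,.072],[0,0,.03]])).round(0), proj(p,[[.4935,.307,.078]]))
"
```

```text
tilt [-0.    -0.001 -1.   ] pos [0.6691 0.0138 0.2511] h 95.74 | turn az units -0.043 shift units [ 7.75  -3.599  3.027]
[ 0.32236515  0.48911864 -0.60631082  1.27251476  0.27399741  1.46162754
 -0.15753276]
1 [[352.  91.]]
2 [[313. 136.]]
3 [[350. 212.]]
b [[247.  23.]]
[[277.  67.]
 [278. 204.]
 [278. 161.]] [[  74.61196268 -230.83164905]]
```

```bash
python3 -c "
import cv2,numpy as np
a=cv2.imread('pics/w1.png')[40:280,250:425];b=cv2.imread('pics/w2.png')[20:260,190:365]
o=[cv2.resize(x,None,fx=2.25,fy=2.25,interpolation=cv2.INTER_CUBIC) for x in (a,b)]
cv2.imwrite('pics/m1.png',np.hstack([o[0],np.zeros((540,10,3),np.uint8),o[1]])); print(o[0].shape)
"
```

```text
(540, 394, 3)
```

View pics/m1.png

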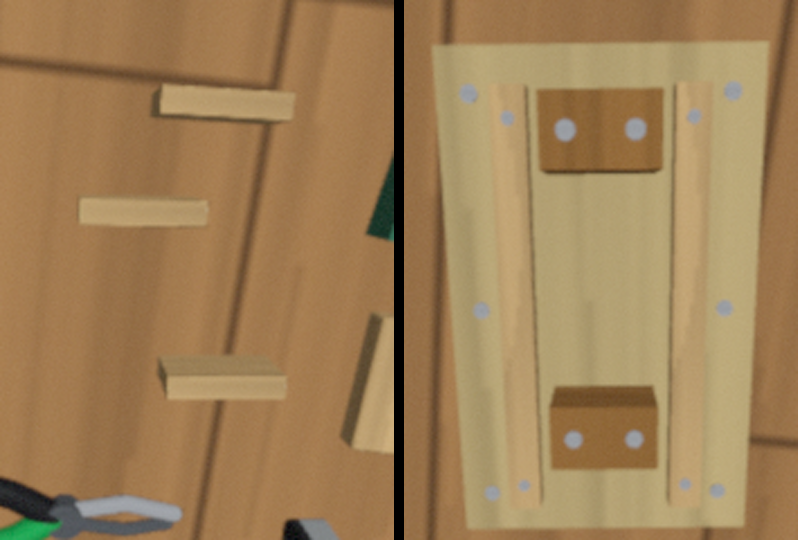

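Left panel: the three spacer tops are at crop (228,103), (144,211) and (227,388). Right panel: the deck corners are (432,45), (769,41), (745,526) and (467,528), and the stop block's top face is (551..657, 405..468).

Run:
```python
from h import *
import pickle
p1=pickle.load(open('pics/w1.pkl','rb'));p2=pickle.load(open('pics/w2.pkl','rb'))
A=lambda c:(250+(c[0]+.5)/2.25-.5,40+(c[1]+.5)/2.25-.5)
B=lambda c:(190+(c[0]-404+.5)/2.25-.5,20+(c[1]+.5)/2.25-.5)
C=np.array([unproj(p2,B(c),.03) for c in [(432,45),(769,41),(745,526),(467,528)]])
L=np.array([[-.075,.118,.03],[.075,.118,.03],[.075,-.118,.03],[-.075,-.118,.03]])
f=least_squares(lambda v:(T(*v,L)-C).ravel(),[.66,.04,.1]); print("cradle",f.x.round(4),np.degrees(f.x[2]),f.fun.round(4))
x,y,a=f.x; c,s=np.cos(a),np.sin(a)
loc=lambda X:np.array([c*(X[0]-x)+s*(X[1]-y),-s*(X[0]-x)+c*(X[1]-y)])
for n,q,z in [("end",[(537,90),(662,88),(662,168),(541,169)],.08),("stop",[(551,405),(657,405),(657,468),(552,468)],.072)]:
    print(n,[loc(unproj(p2,B(k),z)).round(4).tolist() for k in q])
Ls=np.array([[-.03,.006,.042],[.03,.006,.042],[.03,-.006,.042],[-.03,-.006,.042]])
for q in [[(162,86),(294,93),(293,120),(162,113)],[(81,199),(208,202),(207,224),(80,221)],[(168,377),(285,376),(286,399),(168,398)]]:
    C=np.array([unproj(p1,A(k),.042) for k in q])
    f=least_squares(lambda v:(T(*v,Ls)-C).ravel(),[C[:,0].mean(),C[:,1].mean(),0]); print("sp",f.x.round(4),np.degrees(f.x[2]).round(1),f.fun.round(4)[[0,1,3,4,6,7,9,10]])
```

```text
cradle [0.6655 0.0421 0.1113] 6.377162798081955 [ 0.      0.0003 -0.      0.      0.0003 -0.     -0.0003 -0.0001 -0.
  0.0003 -0.0004 -0.    ]
end [[-0.0248, 0.0922], [0.024, 0.0924], [0.0244, 0.063], [-0.0243, 0.0632]]
stop [[-0.0241, -0.0374], [0.024, -0.0379], [0.0244, -0.0684], [-0.0246, -0.0679]]
sp [ 0.5477 -0.2353  0.0554] 3.2 [ 0.      0.0003  0.001   0.0005 -0.0001 -0.0003 -0.0009 -0.0005]
sp [ 0.5167 -0.286   0.0788] 4.5 [-0.0005  0.0009  0.0004  0.001   0.0002 -0.001  -0.0001 -0.001 ]
sp [ 0.5696 -0.3673  0.1051] 6.0 [-0.0003  0.0003  0.0012  0.0002 -0.0003  0.0001 -0.0006 -0.0006]
```

Call:
carry_out --commands '[[[0.8, -0.4, 0, 0, 0, -0.1], [0.8, -0.4, 0, 0, 0, 0], [0.8, -0.4, 0, 0, 0, 0], [0.8, -0.4, 0.1, 0, 0, 0], [0.8, -0.4, 0.2, 0, 0, 0], [0.8, -0.4, 0.2, 0, 0, 0], [0.8, -0.3, 0.2, 0, 0, 0], [0.8, -0.3, 0.2, 0, 0, 0], [0.8, -0.3, 0.3, 0, 0, 0], [0.5, -0.3, 0.3, 0, 0, 0], [0, 0, 0, 0, 0, 0], [0, 0, 0, 0, 0, 0], [0, 0, 0, 0, 0, 0]]]'

```text
clock: 4.62
position: [0.4926, 0.304, 0.1916]
ee_rot: [0.667, 0.745, -0.0, 0.001]
ft_force: [0.8, -1.1, 0.2]
grip_width: 0.998
grasp_force: 0.0
```

```bash
python3 -c "
from h import *
im,p=snap('w3')
go([.4935,.307,.05],np.radians(96.4))
print(proj(p,[[.4935,.307,.078],[.494,.3027,.098],[.589,.332,.098]]).round(1))
cv2.imwrite('pics/m2.png',cv2.resize(im,None,fx=1.4,fy=1.4,interpolation=cv2.INTER_CUBIC))
"
```

```text
tilt [ 0.001 -0.001 -1.   ] pos [0.4929 0.304  0.1917] h 96.34 | turn az units -0.01 shift units [0.073 0.024 3.544]
[[280.3 205.9]
 [280.4 218.8]
 [411.1 195.2]]
```

View pics/m2.png

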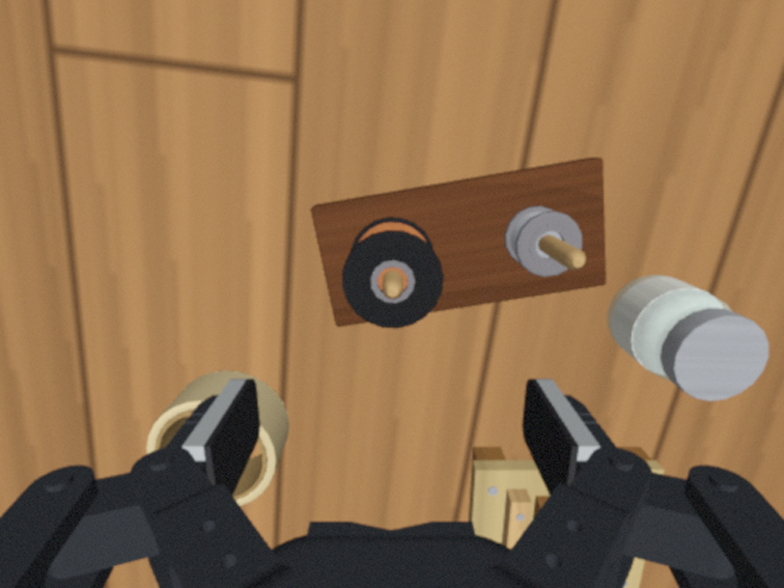

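The reel's top flange is centred at about (393,278) in the enlarged view, with the spindle tip at (393,293). The small reel and jar are clear of the fingers.

```bash
python3 -c "
from h import *
import pickle
p=pickle.load(open('pics/w3.pkl','rb'))
for c,z in (((393,277),.078),((393,281),.078),((393,294),.098)): print(unproj(p,(c[0]/1.4,c[1]/1.4),z).round(4))
"
```

```text
[0.4931 0.3138 0.078 ]
[0.4934 0.3115 0.078 ]
[0.4935 0.3097 0.098 ]
```

Call:
carry_out --commands '[[[0.15, 0, 0.6, 0, 0, 0], [0, 0, 0.8, 0, 0, 0], [0, 0, 0.8, 0, 0, 0], [0, 0, 0.7, 0, 0, 0], [0, 0, 0.4, 0, 0, 0], [0, 0, 0.24, 0, 0, 0], [0, 0, 0, 0, 0, 0], [0, 0, 0, 0, 0, 0]]]'

```text
clock: 5.33
position: [0.4915, 0.3117, 0.0505]
ee_rot: [0.666, 0.746, 0.0, 0.0]
ft_force: [0.5, 0.3, -0.5]
grip_width: 1.0
grasp_force: 0.0
```

Call:
carry_out --commands '[[[0, 0, 0, 0, 0, 0], [0, 0, 0, 0, 0, 0], [0, 0, 0, 0, 0, 0], [0, 0, 0, 0, 0, 0], [0, 0, 0, 0, 0, 0], [0, 0, 0, 0, 0, 0], [0, 0, 0, 0, 0, 0], [0, 0, 0, 0, 0, 0]]]' --hand 1 --force 60

```text
clock: 6.0
position: [0.4916, 0.3127, 0.0516]
ee_rot: [0.666, 0.746, 0.001, 0.001]
ft_force: [-0.9, -1.2, 8.7]
grip_width: 0.678
grasp_force: 63.3
```

Call:
carry_out --commands '[[[0, 0, -0.15, 0, 0, 0], [0, 0, -0.2, 0, 0, 0], [0, 0, -0.3, 0, 0, 0], [0, 0, -0.4, 0, 0, 0], [0, 0, -0.4, 0, 0, 0], [0, 0, -0.4, 0, 0, 0], [0, 0, -0.4, 0, 0, 0], [0, 0, -0.4, 0, 0, 0], [0, 0, -0.4, 0, 0, 0], [0, 0, 0, 0, 0, 0], [0, 0, 0, 0, 0, 0]]]'

```text
clock: 6.92
position: [0.4907, 0.3125, 0.1726]
ee_rot: [0.665, 0.746, 0.001, 0.0]
ft_force: [0.4, 0.2, -5.6]
grip_width: 0.676
grasp_force: 66.1
```

```bash
python3 -c "
from h import *
X=T(.6669,.0299,.1113,[[0,.040,0]])[0]; X[2]=.185;print(X); go(X,.1113+np.pi/2); snap('w4')"
```

```text
[0.66245719 0.0696525  0.185     ]
tilt [ 0.002  0.001 -1.   ] pos [0.4907 0.3125 0.1726] h 96.57 | turn az units 0.033 shift units [-6.511  3.594 -0.31 ]
```

Call:
carry_out --commands '[[[-0.3, 0.2, -0.1, 0, 0, 0], [-0.6, 0.3, -0.1, 0, 0, 0], [-0.7, 0.4, -0.1, 0, 0, 0], [-0.7, 0.4, 0, 0, 0, 0], [-0.7, 0.4, 0, 0, 0, 0], [-0.7, 0.4, 0, 0, 0, 0], [-0.7, 0.4, 0, 0, 0, 0], [-0.7, 0.4, 0, 0, 0, 0], [-0.7, 0.4, 0, 0, 0, 0], [-0.5, 0.2, 0, 0, 0, 0], [-0.2, 0.1, 0, 0, 0, 0], [0, 0, 0.3, 0, 0, 0], [0, 0, 0.6, 0, 0, 0], [0, 0, 0.6, 0, 0, 0], [0, 0, 0.4, 0, 0, 0], [0, 0, 0, 0, 0, 0], [0, 0, 0, 0, 0, 0], [0, 0, 0, 0, 0, 0]]]'

```text
clock: 8.47
position: [0.6633, 0.0715, 0.1085]
ee_rot: [0.665, 0.747, 0.0, 0.0]
ft_force: [0.8, -0.4, -4.7]
grip_width: 0.676
grasp_force: 66.3
```

```bash
python3 -c "
from h import *
X=T(.6669,.0299,.1113,[[0,.040,0]])[0]; X[2]=.0636; go(X,.1113+np.pi/2); im,p=snap('w5')
o=get_obs()
print(np.round(proj(p,T(.6669,.0299,.1113,[[-.033,.112,.045],[-.033,-.088,.045],[.033,.112,.045],[.033,-.088,.045]])),0))
cv2.imwrite('pics/m3.png',cv2.resize(im,None,fx=1.4,fy=1.4,interpolation=cv2.INTER_CUBIC))
"
```

```text
tilt [ 0.001  0.001 -1.   ] pos [0.6633 0.0715 0.1085] h 96.63 | turn az units 0.042 shift units [-0.043 -0.026  1.121]
[[223. 123.]
 [235. 384.]
 [332. 124.]
 [318. 384.]]
```

View pics/m3.png

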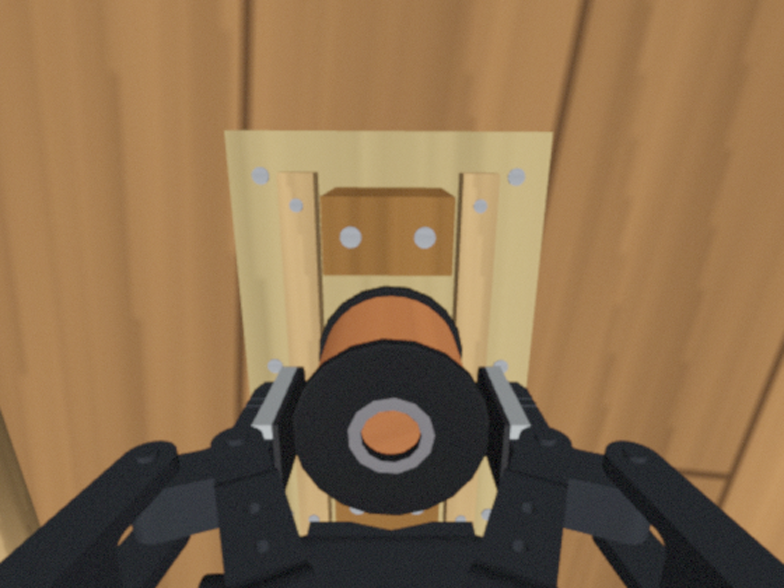

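Call:
carry_out --commands '[[[-0.02, -0.03, 0.2, 0, 0, 0.04], [-0.02, 0, 0.3, 0, 0, 0], [0, 0, 0.3, 0, 0, 0], [0, 0, 0.2, 0, 0, 0], [0, 0, 0.08, 0, 0, 0], [0, 0, 0, 0, 0, 0], [0, 0, 0, 0, 0, 0]]]'

```text
clock: 9.1
position: [0.6621, 0.0687, 0.0639]
ee_rot: [0.667, 0.745, -0.0, -0.0]
ft_force: [0.9, -0.2, -5.0]
grip_width: 0.673
grasp_force: 65.0
```

```bash
python3 -c "
from h import *
X=T(.6669,.0299,.1113,[[0,.040,0]])[0]; X[2]=.0636; go(X,.1113+np.pi/2); print(np.round(get_obs()['ft_force'],1))
"
```

```text
tilt [-0.  0. -1.] pos [0.6621 0.0687 0.0639] h 96.33 | turn az units -0.008 shift units [0.022 0.012 0.009]
[ 0.9 -0.2 -5. ]
```

Call:
carry_out --commands '[[[0, 0, 0.03, 0, 0, 0], [0, 0, 0.03, 0, 0, 0], [0, 0, 0, 0, 0, 0], [0, 0, 0, 0, 0, 0]]]'

```text
clock: 9.43
position: [0.6626, 0.0687, 0.0636]
ee_rot: [0.667, 0.745, 0.0, 0.0]
ft_force: [-4.1, -0.7, 8.7]
grip_width: 0.669
grasp_force: 66.3
```

Call:
carry_out --commands '[[[0.03, 0, -0.02, 0, 0, 0], [0.03, 0, 0, 0, 0, 0], [0.03, 0, 0, 0, 0, 0], [0.03, 0, 0, 0, 0, 0], [0.03, 0, 0, 0, 0, 0], [0, 0, 0, 0, 0, 0], [0, 0, 0, 0, 0, 0]]]'

```text
clock: 10.02
position: [0.6624, 0.0745, 0.0637]
ee_rot: [0.667, 0.745, 0.001, 0.001]
ft_force: [0.7, -2.9, 5.7]
grip_width: 0.673
grasp_force: 66.0
```

Call:
carry_out --commands '[[[0.02, 0, 0, 0, 0, 0], [0.02, 0, 0, 0, 0, 0], [0, 0, 0, 0, 0, 0], [0, 0, 0, 0, 0, 0]]]'

```text
clock: 10.35
position: [0.6623, 0.0759, 0.0637]
ee_rot: [0.667, 0.745, 0.0, 0.001]
ft_force: [0.7, -3.0, 6.0]
grip_width: 0.678
grasp_force: 66.1
```

Call:
carry_out --commands '[[[0.03, 0, 0, 0, 0, 0], [0.03, 0, 0, 0, 0, 0], [0.02, 0, 0, 0, 0, 0], [0, 0, 0, 0, 0, 0], [0, 0, 0, 0, 0, 0]]]'

```text
clock: 10.77
position: [0.6622, 0.0761, 0.0637]
ee_rot: [0.668, 0.744, -0.001, 0.002]
ft_force: [0.7, -10.6, 8.1]
grip_width: 0.675
grasp_force: 66.3
```

Call:
carry_out --commands '[[[-0.06, 0, 0, 0, 0, 0], [0, 0, 0, 0, 0, 0], [0, 0, 0, 0, 0, 0], [0, 0, 0, 0, 0, 0], [0, 0, -0.3, 0, 0, 0], [0, 0, -0.6, 0, 0, 0], [0, 0, -0.9, 0, 0, 0], [0, 0, -0.9, 0, 0, 0], [0, 0, 0, 0, 0, 0], [0, 0, 0, 0, 0, 0], [0, 0, 0, 0, 0, 0]]]' --hand -1

```text
clock: 11.68
position: [0.6612, 0.0772, 0.1713]
ee_rot: [0.667, 0.745, 0.0, 0.0]
ft_force: [0.3, 0.5, -0.8]
grip_width: 1.003
grasp_force: 0.0
```

```bash
python3 -c "
from h import *
snap('w6'); cv2.imwrite('pics/t6.png',camera('top')[:,:,::-1].copy())
go([.5477,-.2355,.12],np.radians(93.2));
"
```

```text
tilt [-0.002 -0.    -1.   ] pos [0.6607 0.077  0.1699] h 96.34 | turn az units 0.524 shift units [-7.643 -3.257  1.248]
```

Call:
carry_out --commands '[[[-0.8, -0.3, 0, 0, 0, 0.52], [-0.8, -0.3, 0, 0, 0, 0], [-0.8, -0.3, 0, 0, 0, 0], [-0.8, -0.3, 0, 0, 0, 0], [-0.8, -0.4, 0, 0, 0, 0], [-0.8, -0.4, 0, 0, 0, 0], [-0.8, -0.4, 0.2, 0, 0, 0], [-0.8, -0.3, 0.3, 0, 0, 0], [-0.7, -0.3, 0.4, 0, 0, 0], [-0.5, -0.26, 0.3, 0, 0, 0], [0, 0, 0, 0, 0, 0], [0, 0, 0, 0, 0, 0], [0, 0, 0, 0, 0, 0]]]'

```text
clock: 12.87
position: [0.5501, -0.2332, 0.1226]
ee_rot: [0.687, 0.727, 0.0, -0.001]
ft_force: [-0.5, 1.1, 0.4]
grip_width: 0.998
grasp_force: 0.0
```

```bash
python3 -c "
from h import *
im,p=snap('w7')
go([.5477,-.2355,.014],np.radians(93.2));
L=[[-.03,.006,.042],[.03,.006,.042],[.03,-.006,.042],[-.03,-.006,.042]]
q=proj(p,T(.5477,-.2353,.0554,L)); print(q.round(0)); cv2.polylines(im,[np.int32(q*16)],True,(0,0,255),1,0,4)
q=proj(p,T(.5167,-.286,.0788,L)); print(q.round(0)); cv2.polylines(im,[np.int32(q*16)],True,(0,0,255),1,0,4)
b=cv2.imread('pics/w6.png'); t=cv2.imread('pics/t6.png')
cr=cv2.resize(im[80:380,160:420],None,fx=1.5,fy=1.5); c2=cv2.resize(b[120:420,170:400],None,fx=1.5,fy=1.5)
cv2.imwrite('pics/m4.png',np.hstack([cr,c2])); print(cr.shape,c2.shape)
"
```

```text
tilt [ 0.     0.001 -1.   ] pos [ 0.5505 -0.2327  0.123 ] h 93.32 | turn az units 0.019 shift units [-0.065 -0.075  2.726]
[[234. 218.]
 [317. 218.]
 [317. 233.]
 [235. 233.]]
[[192. 279.]
 [271. 277.]
 [271. 291.]
 [194. 293.]]
(450, 390, 3) (450, 345, 3)
```

View pics/m4.png

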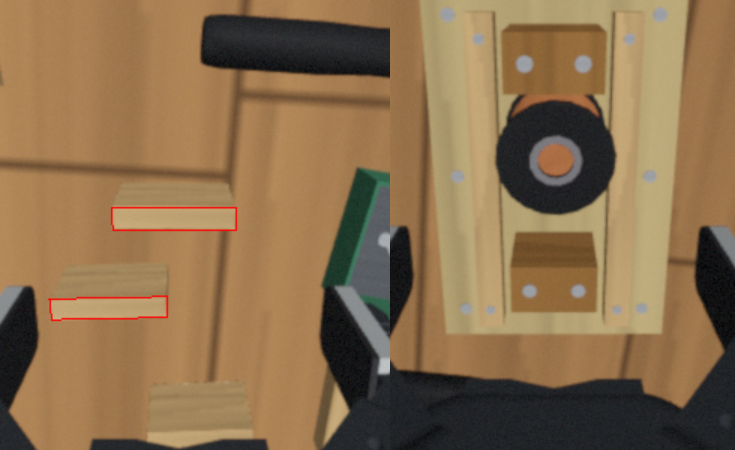

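The overlay on spacers 1 and 2 matches, and the reel sits in the channel against the end block. I'm grasping spacer 1.

Call:
carry_out --commands '[[[-0.06, -0.07, 0.6, 0, 0, 0], [0, 0, 0.8, 0, 0, 0], [0, 0, 0.7, 0, 0, 0], [0, 0, 0.4, 0, 0, 0], [0, 0, 0.22, 0, 0, 0], [0, 0, 0, 0, 0, 0], [0, 0, 0, 0, 0, 0]]]'

```text
clock: 13.5
position: [0.5481, -0.2361, 0.0149]
ee_rot: [0.687, 0.727, 0.0, 0.0]
ft_force: [0.9, -0.1, 0.6]
grip_width: 1.004
grasp_force: 0.0
```

Call:
carry_out --commands '[[[0, 0, 0, 0, 0, 0], [0, 0, 0, 0, 0, 0], [0, 0, 0, 0, 0, 0], [0, 0, 0, 0, 0, 0], [0, 0, 0, 0, 0, 0], [0, 0, 0, 0, 0, 0], [0, 0, 0, 0, 0, 0]]]' --hand 1 --force 40

```text
clock: 14.08
position: [0.5483, -0.2371, 0.0158]
ee_rot: [0.687, 0.727, 0.0, 0.001]
ft_force: [0.1, 0.7, 6.0]
grip_width: 0.695
grasp_force: 42.7
```

Call:
carry_out --commands '[[[0, 0, -0.2, 0, 0, 0], [0, 0, -0.6, 0, 0, 0], [0, 0, -0.8, 0, 0, 0], [0, 0, -0.8, 0, 0, 0], [0, 0, -0.6, 0, 0, 0], [0, 0, -0.2, 0, 0, 0], [0, 0, 0, 0, 0, 0], [0, 0, 0, 0, 0, 0]]]'

```text
clock: 14.75
position: [0.547, -0.237, 0.142]
ee_rot: [0.687, 0.727, -0.0, 0.0]
ft_force: [-0.4, 0.5, -1.3]
grip_width: 0.691
grasp_force: 43.2
```

```bash
python3 -c "
from h import *
X=T(.6669,.0299,.1113,[[0,.007,0]])[0]; X[2]=.15;print(X); go(X,.1113+np.pi/2); snap('w8')"
```

```text
[0.66612251 0.03685669 0.15      ]
tilt [ 0. -0. -1.] pos [ 0.547 -0.237  0.142] h 93.19 | turn az units -0.531 shift units [ 6.473  3.72  -0.2  ]
```

Call:
carry_out --commands '[[[0.4, 0.3, -0.1, 0, 0, -0.53], [0.7, 0.4, -0.1, 0, 0, 0], [0.7, 0.4, 0, 0, 0, 0], [0.7, 0.4, 0, 0, 0, 0], [0.7, 0.4, 0, 0, 0, 0], [0.7, 0.4, 0, 0, 0, 0], [0.7, 0.4, 0, 0, 0, 0], [0.7, 0.4, 0, 0, 0, 0], [0.7, 0.4, 0, 0, 0, 0], [0.4, 0.2, 0, 0, 0, 0], [0.07, 0.02, 0, 0, 0, 0], [0, 0, 0, 0, 0, 0], [0, 0, 0, 0, 0, 0], [0, 0, 0, 0, 0, 0]]]'

```text
clock: 15.97
position: [0.6669, 0.0344, 0.1494]
ee_rot: [0.667, 0.745, -0.001, -0.0]
ft_force: [0.1, -0.4, -0.8]
grip_width: 0.689
grasp_force: 43.2
```

```bash
python3 -c "
from h import *
X=T(.6669,.0299,.1113,[[0,.0065,0]])[0]; X[2]=.0455; go(X,.1113+np.pi/2)"
```

```text
tilt [-0.001 -0.001 -1.   ] pos [0.6669 0.0344 0.1494] h 96.29 | turn az units -0.015 shift units [ 0.05  -0.013  2.597]
```

Call:
carry_out --commands '[[[0.05, -0.01, 0.4, 0, 0, -0.02], [0, 0, 0.6, 0, 0, 0], [0, 0, 0.5, 0, 0, 0], [0, 0, 0.4, 0, 0, 0], [0, 0, 0.3, 0, 0, 0], [0, 0, 0.2, 0, 0, 0], [0, 0, 0.1, 0, 0, 0], [0, 0, 0.08, 0, 0, 0], [0, 0, 0, 0, 0, 0], [0, 0, 0, 0, 0, 0]]]'

```text
clock: 16.8
position: [0.6669, 0.0364, 0.0471]
ee_rot: [0.666, 0.746, -0.001, 0.001]
ft_force: [0.7, -6.8, -2.0]
grip_width: 0.692
grasp_force: 50.1
```

Call:
carry_out --commands '[[[-0.03, 0, 0, 0, 0, 0], [0, 0, 0.03, 0, 0, 0], [0, 0, 0.02, 0, 0, 0], [0, 0, 0, 0, 0, 0], [0, 0, 0, 0, 0, 0]]]'

```text
clock: 17.22
position: [0.6674, 0.0363, 0.0454]
ee_rot: [0.666, 0.746, 0.0, 0.001]
ft_force: [1.0, -5.8, 1.5]
grip_width: 0.69
grasp_force: 50.2
```

Call:
carry_out --commands '[[[-0.04, 0, 0.02, 0, 0, 0], [0, 0, 0, 0, 0, 0], [0, 0, 0, 0, 0, 0]]]'

```text
clock: 17.47
position: [0.667, 0.036, 0.0442]
ee_rot: [0.666, 0.746, 0.0, -0.0]
ft_force: [0.2, 0.0, 0.6]
grip_width: 0.694
grasp_force: 50.2
```

Call:
carry_out --commands '[[[0, 0, 0, 0, 0, 0], [0, 0, 0, 0, 0, 0], [0, 0, 0, 0, 0, 0], [0, 0, -0.3, 0, 0, 0], [0, 0, -0.6, 0, 0, 0], [0, 0, -0.8, 0, 0, 0], [0, 0, -0.8, 0, 0, 0], [0, 0, 0, 0, 0, 0], [0, 0, 0, 0, 0, 0], [0, 0, 0, 0, 0, 0]]]' --hand -1

```text
clock: 18.3
position: [0.6669, 0.0356, 0.1444]
ee_rot: [0.666, 0.746, 0.0, 0.0]
ft_force: [0.1, -0.5, 0.3]
grip_width: 0.999
grasp_force: 0.0
```

```bash
python3 -c "
from h import *
snap('w9')
go([.5167,-.287,.12],np.radians(94.5));
"
```

```text
tilt [-0.001 -0.    -1.   ] pos [0.6665 0.0354 0.1436] h 96.51 | turn az units 0.336 shift units [-7.742 -4.365  0.589]
```

Call:
carry_out --commands '[[[-0.8, -0.4, 0, 0, 0, 0.34], [-0.8, -0.5, 0, 0, 0, 0], [-0.8, -0.5, 0, 0, 0, 0], [-0.8, -0.5, 0, 0, 0, 0], [-0.8, -0.5, 0, 0, 0, 0], [-0.8, -0.4, 0, 0, 0, 0], [-0.8, -0.4, 0, 0, 0, 0], [-0.8, -0.4, 0.2, 0, 0, 0], [-0.8, -0.4, 0.2, 0, 0, 0], [-0.5, -0.36, 0.2, 0, 0, 0], [0, 0, 0, 0, 0, 0], [0, 0, 0, 0, 0, 0], [0, 0, 0, 0, 0, 0]]]'

```text
clock: 19.43
position: [0.5183, -0.2846, 0.1195]
ee_rot: [0.679, 0.734, 0.0, -0.001]
ft_force: [-0.3, 1.0, 1.1]
grip_width: 1.001
grasp_force: 0.0
```

```bash
python3 -c "
from h import *
im,p=snap('w10')
go([.5167,-.2855,.0145],np.radians(94.5));
"
```

```text
tilt [-0.     0.001 -1.   ] pos [ 0.5188 -0.2841  0.1199] h 94.57 | turn az units 0.012 shift units [-0.031 -0.056  2.635]
```

Call:
carry_out --commands '[[[-0.03, -0.05, 0.6, 0, 0, 0], [0, 0, 0.8, 0, 0, 0], [0, 0, 0.6, 0, 0, 0], [0, 0, 0.4, 0, 0, 0], [0, 0, 0.23, 0, 0, 0], [0, 0, 0, 0, 0, 0], [0, 0, 0, 0, 0, 0]]]'

```text
clock: 20.07
position: [0.5171, -0.2862, 0.0154]
ee_rot: [0.679, 0.735, 0.0, 0.0]
ft_force: [0.9, -0.6, 0.6]
grip_width: 1.003
grasp_force: 0.0
```

Call:
carry_out --commands '[[[0, 0, 0, 0, 0, 0], [0, 0, 0, 0, 0, 0], [0, 0, 0, 0, 0, 0], [0, 0, 0, 0, 0, 0], [0, 0, 0, 0, 0, 0], [0, 0, 0, 0, 0, 0], [0, 0, 0, 0, 0, 0]]]' --hand 1 --force 40

```text
clock: 20.65
position: [0.5174, -0.2874, 0.0165]
ee_rot: [0.679, 0.734, 0.0, 0.001]
ft_force: [-0.1, 1.2, 6.6]
grip_width: 0.7
grasp_force: 42.9
```

Call:
carry_out --commands '[[[0, 0, -0.2, 0, 0, 0], [0, 0, -0.6, 0, 0, 0], [0, 0, -0.8, 0, 0, 0], [0, 0, -0.8, 0, 0, 0], [0, 0, -0.7, 0, 0, 0], [0, 0, -0.3, 0, 0, 0], [0, 0, 0, 0, 0, 0], [0, 0, 0, 0, 0, 0]]]'

```text
clock: 21.32
position: [0.5164, -0.2872, 0.1514]
ee_rot: [0.679, 0.734, -0.0, 0.001]
ft_force: [0.2, 1.5, -0.9]
grip_width: 0.691
grasp_force: 43.2
```

```bash
python3 -c "
from h import *
X=T(.6669,.0299,.1113,[[0,-.0085,0]])[0]; X[2]=.15;print(X); go(X,.1113+np.pi/2); im,p=snap('w11')
a=cv2.resize(im[100:400,170:400],None,fx=1.5,fy=1.5); b=cv2.resize(cv2.imread('pics/w9.png')[120:420,170:400],None,fx=1.5,fy=1.5)
cv2.imwrite('pics/m5.png',np.hstack([a,b]))"
```

```text
[0.6678441  0.02145259 0.15      ]
tilt [ 0.001 -0.001 -1.   ] pos [ 0.5164 -0.2872  0.1514] h 94.45 | turn az units -0.32 shift units [7.247 4.619 0.035]
```

View pics/m5.png

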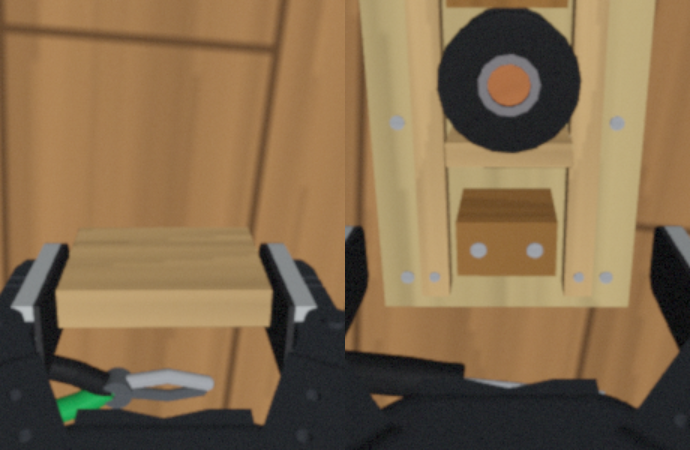

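Spacer 2 is held squarely (left). Spacer 1 stands against the reel (right), with its near top edge at crop row 167. I'll work out the exact offsets from this.

Run:
```python
from h import *
import pickle
c,s=np.cos(.1113),np.sin(.1113)
loc=lambda X:np.array([c*(X[0]-.6669)+s*(X[1]-.0299),-s*(X[0]-.6669)+c*(X[1]-.0299)])
p=pickle.load(open('pics/w9.pkl','rb'))
B=lambda x,y:(170+(x-345)/1.5,120+y/1.5)
for q in [(447,167),(573,167),(447,145),(573,143),(458,220),(556,219),(457,274),(556,274)]: print(q,loc(unproj(p,B(*q),.072)).round(4))
p=pickle.load(open('pics/w11.pkl','rb')); o=get_obs(); h=heading(o)
for q in [(59,326),(273,325),(57,290),(272,289)]:
    X=unproj(p,(170+q[0]/1.5,100+q[1]/1.5),o["position"][2]-.016+.042)-o["position"]; print("held: along tool x",np.cos(h)*X[0]+np.sin(h)*X[1],"tool y",np.sin(h)*X[0]-np.cos(h)*X[1])
```

```text
(447, 167) [-0.0282  0.002 ]
(573, 167) [0.031  0.0021]
(447, 145) [-0.0278  0.0129]
(573, 143) [0.0305 0.014 ]
(458, 220) [-0.0238 -0.0255]
(556, 219) [ 0.0238 -0.0249]
(457, 274) [-0.0252 -0.0557]
(556, 274) [ 0.0248 -0.0556]
held: along tool x -0.005359751604016481 tool y -0.028769287405871247
held: along tool x -0.005074068026850946 tool y 0.031244936505673233
held: along tool x 0.006134409542772984 tool y -0.028573422134648533
held: along tool x 0.006407518357236925 tool y 0.030200800105043387
```

Call:
carry_out --commands '[[[0.4, 0.3, 0, 0, 0, -0.32], [0.8, 0.5, 0, 0, 0, 0], [0.8, 0.5, 0, 0, 0, 0], [0.8, 0.5, 0, 0, 0, 0], [0.8, 0.5, 0, 0, 0, 0], [0.8, 0.5, 0, 0, 0, 0], [0.8, 0.5, 0, 0, 0, 0], [0.8, 0.5, 0, 0, 0, 0], [0.7, 0.5, 0, 0, 0, 0], [0.4, 0.2, 0, 0, 0, 0], [0.15, 0.08, 0, 0, 0, 0], [0, 0, 0, 0, 0, 0], [0, 0, 0, 0, 0, 0], [0, 0, 0, 0, 0, 0]]]'

```text
clock: 22.53
position: [0.6663, 0.0191, 0.1503]
ee_rot: [0.667, 0.745, -0.001, 0.0]
ft_force: [0.2, 1.2, -0.9]
grip_width: 0.694
grasp_force: 43.2
```

```bash
python3 -c "
from h import *
X=T(.6669,.0299,.1113,[[-.001,-.0075,0]])[0]; X[2]=.0465; go(X,.1113+np.pi/2)"
```

```text
tilt [-0.001 -0.001 -1.   ] pos [0.6663 0.0191 0.1503] h 96.27 | turn az units -0.018 shift units [0.08  0.02  2.594]
```

Call:
carry_out --commands '[[[0.06, 0.02, 0.4, 0, 0, -0.02], [0, 0, 0.6, 0, 0, 0], [0, 0, 0.5, 0, 0, 0], [0, 0, 0.4, 0, 0, 0], [0, 0, 0.3, 0, 0, 0], [0, 0, 0.2, 0, 0, 0], [0, 0, 0.1, 0, 0, 0], [0, 0, 0.07, 0, 0, 0], [0, 0, 0, 0, 0, 0], [0, 0, 0, 0, 0, 0]]]'

```text
clock: 23.37
position: [0.6677, 0.0224, 0.0486]
ee_rot: [0.666, 0.746, -0.0, 0.001]
ft_force: [0.6, -5.4, -3.4]
grip_width: 0.689
grasp_force: 44.9
```

Call:
carry_out --commands '[[[-0.05, 0, 0.02, 0, 0, 0], [-0.02, 0, 0.03, 0, 0, 0], [0, 0, 0.02, 0, 0, 0], [0, 0, 0, 0, 0, 0], [0, 0, 0, 0, 0, 0]]]'

```text
clock: 23.78
position: [0.6681, 0.0217, 0.0465]
ee_rot: [0.666, 0.746, 0.001, 0.0]
ft_force: [-1.7, -1.8, 5.8]
grip_width: 0.693
grasp_force: 44.1
```

Spacer 2 is on the deck. I'm releasing it and raising the arm.

Call:
carry_out --commands '[[[0, 0, 0, 0, 0, 0], [0, 0, 0, 0, 0, 0], [0, 0, 0, 0, 0, 0], [0, 0, -0.3, 0, 0, 0], [0, 0, -0.6, 0, 0, 0], [0, 0, -0.8, 0, 0, 0], [0, 0, -0.8, 0, 0, 0], [0, 0, 0, 0, 0, 0], [0, 0, 0, 0, 0, 0], [0, 0, 0, 0, 0, 0]]]' --hand -1

```text
clock: 24.62
position: [0.6675, 0.021, 0.1456]
ee_rot: [0.666, 0.746, 0.0, 0.0]
ft_force: [1.0, -0.9, -0.2]
grip_width: 1.0
grasp_force: 0.0
```

```bash
python3 -c "
from h import *
snap('w12'); go([.437,-.187,.15],np.radians(100)); print(np.round(get_obs()['joint_pos'],2))"
```

```text
tilt [-0.001 -0.    -1.   ] pos [0.6671 0.0209 0.1447] h 96.51 | turn az units -0.582 shift units [-4.118 -6.567 -0.133]
[ 0.33  0.55 -0.61  1.42  0.32  1.27 -0.19]
```

Call:
carry_out --commands '[[[-0.4, -0.6, 0, 0, 0, -0.42], [-0.4, -0.8, 0, 0, 0, 0], [-0.4, -0.8, 0, 0, 0, 0], [-0.4, -0.8, 0, 0, 0, 0], [-0.4, -0.8, 0, 0, 0, 0], [-0.4, -0.8, 0, 0, 0, 0], [-0.4, -0.7, 0, 0, 0, 0], [-0.4, -0.7, 0, 0, 0, 0], [-0.3, -0.5, 0, 0, 0, 0], [0, 0, 0, 0, 0, 0], [0, 0, 0, 0, 0, 0], [0, 0, 0, 0, 0, 0]]]'

```text
clock: 25.67
position: [0.4321, -0.1567, 0.145]
ee_rot: [0.649, 0.761, 0.0, -0.0]
ft_force: [0.2, 0.4, -0.1]
grip_width: 0.999
grasp_force: 0.0
```

```bash
python3 -c "
from h import *
im,p=snap('w13')
go([.435,-.167,.0],np.radians(99));
q=proj(p,T(.435,-.167,np.radians(99),[[-.02,-.0158,.026],[-.02,.0158,.026],[.02,.0158,.026],[.18,-.0098,.026],[.18,-.0158,.026]])); print(q.round(0))
cv2.polylines(im,[np.int32(q*16)],True,(0,0,255),1,0,4)
a=cv2.resize(im[0:340,150:410],None,fx=1.5,fy=1.5); b=cv2.resize(cv2.imread('pics/w12.png')[80:420,170:400],None,fx=1.5,fy=1.5)
cv2.imwrite('pics/m6.png',np.hstack([a,b]))"
```

```text
tilt [-0.     0.001 -1.   ] pos [ 0.4324 -0.1563  0.145 ] h 99.09 | turn az units 0.016 shift units [-0.274  0.023  3.625]
[[299. 242.]
 [262. 242.]
 [261. 197.]
 [295. -30.]
 [304. -30.]]
```

View pics/m6.png

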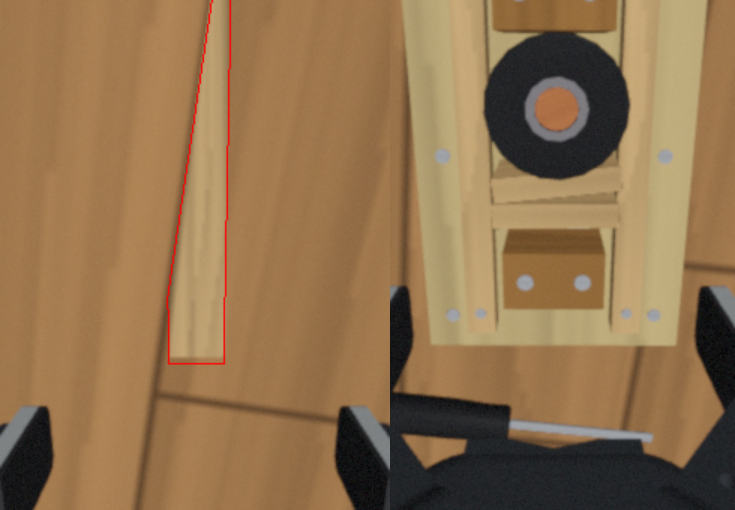

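The wedge overlay matches apart from the butt end, which lies about 3 mm further forward (row 357 against 363). In the channel both spacers stand behind the reel, spacer 1 slightly turned, with an open gap in front of the stop block (spacer 2's near edge is at row 228).

Call:
carry_out --commands '[[[-0.2, 0.02, 0.5, 0, 0, 0], [0, 0, 0.8, 0, 0, 0], [0, 0, 0.8, 0, 0, 0], [0, 0, 0.7, 0, 0, 0], [0, 0, 0.5, 0, 0, 0], [0, 0, 0.23, 0, 0, 0], [0, 0, 0, 0, 0, 0], [0, 0, 0, 0, 0, 0]]]'

```text
clock: 26.38
position: [0.4346, -0.1643, 0.0044]
ee_rot: [0.649, 0.761, 0.0, -0.0]
ft_force: [0.7, 0.2, 1.2]
grip_width: 1.0
grasp_force: 0.0
```

Call:
carry_out --commands '[[[0, 0, 0, 0, 0, 0], [0, 0, 0, 0, 0, 0], [0, 0, 0, 0, 0, 0], [0, 0, 0, 0, 0, 0], [0, 0, 0, 0, 0, 0], [0, 0, 0, 0, 0, 0], [0, 0, 0, 0, 0, 0], [0, 0, 0, 0, 0, 0], [0, 0, 0, 0, 0, 0], [0, 0, 0, 0, 0, 0]]]' --hand 1 --force 100

```text
clock: 27.22
position: [0.4347, -0.1653, 0.0051]
ee_rot: [0.649, 0.761, 0.0, 0.001]
ft_force: [-2.5, 0.0, 8.2]
grip_width: 0.347
grasp_force: 99.5
```

Run:
```python
from h import *
import pickle
c,s=np.cos(.1113),np.sin(.1113)
loc=lambda X:np.array([c*(X[0]-.6669)+s*(X[1]-.0299),-s*(X[0]-.6669)+c*(X[1]-.0299)])
p=pickle.load(open('pics/w12.pkl','rb'))
for q in [(494,229),(618,228),(503,253),(604,252)]: print(loc(unproj(p,(170+(q[0]-390)/1.5,80+q[1]/1.5),.072)).round(4))
# wedge origin in tool from w13
```

```text
[-0.0285 -0.014 ]
[ 0.0301 -0.0134]
[-0.0246 -0.0263]
[ 0.0239 -0.0257]
```

Call:
carry_out --commands '[[[0, 0, -0.2, 0, 0, 0], [0, 0, -0.6, 0, 0, 0], [0, 0, -0.8, 0, 0, 0], [0, 0, -0.8, 0, 0, 0], [0, 0, -0.4, 0, 0, 0.5], [0, 0, -0.2, 0, 0, 0.9], [0, 0, 0, 0, 0, 1], [0, 0, 0, 0, 0, 1], [0, 0, 0, 0, 0, 1], [0, 0, 0, 0, 0, 1], [0, 0, 0, 0, 0, 1], [0, 0, 0, 0, 0, 1], [0, 0, 0, 0, 0, 1], [0, 0, 0, 0, 0, 1], [0, 0, 0, 0, 0, 1], [0, 0, 0, 0, 0, 1], [0, 0, 0, 0, 0, 1], [0, 0, 0, 0, 0, 1], [0, 0, 0, 0, 0, 1], [0, 0, 0, 0, 0, 0]]]'

```text
clock: 28.88
position: [0.4339, -0.1649, 0.1246]
ee_rot: [0.994, 0.108, 0.0, 0.0]
ft_force: [-0.3, -0.8, -0.8]
grip_width: 0.345
grasp_force: 98.8
```

```bash
python3 -c "
from h import *
X=T(.6669,.0299,.1113,[[-.231,-.0082,0]])[0]; X[2]=.0555;print(X); go(X,.1113);print(np.round(get_obs()['joint_pos'],2))"
```

```text
[ 0.43824008 -0.00390651  0.0555    ]
tilt [ 0. -0. -1.] pos [ 0.4339 -0.1649  0.1246] h 12.35 | turn az units 0.996 shift units [ 0.555 -3.987  1.726]
[ 0.75  0.11 -0.51  1.98  0.06  1.07 -1.14]
```

Call:
carry_out --commands '[[[0, 0, 0, 0, 0, 1], [0, -0.3, 0, 0, 0, 0], [0.05, -0.6, 0, 0, 0, 0], [0.1, -0.7, 0, 0, 0, 0], [0.1, -0.7, 0, 0, 0, 0], [0.1, -0.7, 0.1, 0, 0, 0], [0.1, -0.6, 0.3, 0, 0, 0], [0.1, -0.4, 0.5, 0, 0, 0], [0, 0, 0.4, 0, 0, 0], [0, 0, 0.2, 0, 0, 0], [0, 0, 0, 0, 0, 0], [0, 0, 0, 0, 0, 0], [0, 0, 0, 0, 0, 0]]]'

```text
clock: 29.97
position: [0.4379, -0.0039, 0.065]
ee_rot: [0.998, 0.058, 0.001, 0.0]
ft_force: [-0.1, -0.4, -0.1]
grip_width: 0.349
grasp_force: 98.9
```

```bash
python3 -c "
from h import *
X=T(.6669,.0299,.1113,[[-.231,-.0082,0]])[0]; X[2]=.0545;print(X); go(X,.1113);print(np.round(get_obs()['joint_pos'],2))
im,p=snap('w14')
g=.0
W=[[.18,-.0158,.026],[.18,-.0098,.026],[.02,.0158,.026]]
o=get_obs(); h=heading(o); t=o['position']
q=proj(p,T(t[0]+.001*np.cos(h),t[1]+.001*np.sin(h),h,W,t[2]-.005)); print(q.round(0))
q2=proj(p,T(.6669,.0299,.1113,[[-.025,-.0256,.072],[.025,-.0256,.072],[-.03,-.0137,.072],[.03,-.0137,.072]])); print(q2.round(0))
for k in (q,q2): cv2.polylines(im,[np.int32(k[:2]*16)],True,(0,0,255),1,0,4)
cv2.polylines(im,[np.int32(q2[2:]*16)],True,(255,0,0),1,0,4)
cv2.imwrite('pics/m7.png',cv2.resize(im,None,fx=1.4,fy=1.4))
"
```

```text
[ 0.43824008 -0.00390651  0.0545    ]
tilt [ 0.001 -0.    -1.   ] pos [ 0.4379 -0.0039  0.065 ] h 6.64 | turn az units 0.045 shift units [0.009 0.001 0.262]
[ 0.54  0.15 -0.66  2.09  0.12  0.93 -1.64]
[[ 346. -312.]
 [ 323. -312.]
 [ 244.  253.]]
[[ 351. -380.]
 [ 366. -704.]
 [ 307. -354.]
 [ 315. -744.]]
```

Call:
carry_out --commands '[[[0, 0, 0.1, 0, 0, 0.04], [0, 0, 0.15, 0, 0, 0], [0.1, 0, 0.02, 0, 0, 0], [0.2, 0, 0, 0, 0, 0], [0.2, 0, 0, 0, 0, 0], [0.2, 0, 0, 0, 0, 0], [0.2, 0, 0, 0, 0, 0], [0, 0, 0, 0, 0, 0], [0, 0, 0, 0, 0, 0]]]'

```text
clock: 30.77
position: [0.4735, 0.0008, 0.0532]
ee_rot: [0.998, 0.056, -0.0, -0.0]
ft_force: [-0.1, -0.5, -0.4]
grip_width: 0.349
grasp_force: 98.9
```

```bash
python3 -c "
from h import *
X=T(.6669,.0299,.1113,[[-.231,-.0082,0]])[0]; X[2]=.0545; go(X,.1113)
im=camera('scene')[:,:,::-1].copy(); p=camera_params('scene')
a=cv2.resize(im[185:285,270:400],None,fx=3.6,fy=3.6,interpolation=cv2.INTER_CUBIC)
im,p=snap('w15'); im2=cv2.imread('pics/w15.png'); b=cv2.resize(im2[0:240,190:400],None,fx=1.5,fy=1.5)
cv2.imwrite('pics/m7.png',np.hstack([a,b[:360]])); print(a.shape,b.shape)
"
```

```text
tilt [-0.     0.001 -1.   ] pos [0.4735 0.0008 0.0532] h 6.4 | turn az units 0.005 shift units [-0.89   0.02  -0.033]
(360, 468, 3) (360, 315, 3)
```

View pics/m7.png

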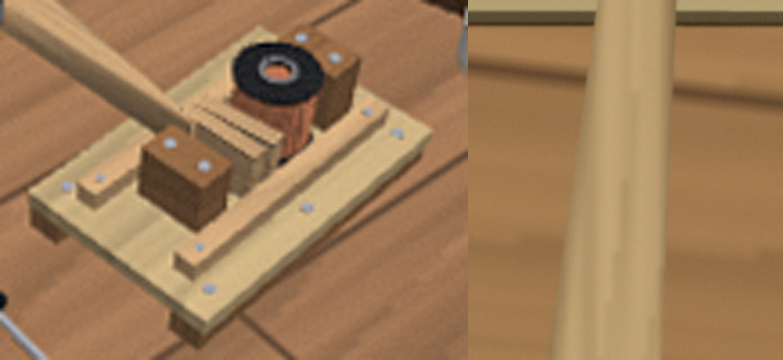

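The nose is entering the gap between spacer 2 and the stop block, with nothing touching yet.

Call:
carry_out --commands '[[[0.1, 0, 0, 0, 0, 0], [0.15, 0, 0, 0, 0, 0], [0.15, 0, 0.03, 0, 0, 0], [0.15, 0, 0.03, 0, 0, 0], [0.15, 0, 0.01, 0, 0, 0], [0, 0, 0, 0, 0, 0], [0, 0, 0, 0, 0, 0]]]'

```text
clock: 31.45
position: [0.5012, 0.0039, 0.0503]
ee_rot: [0.998, 0.056, -0.0, -0.0]
ft_force: [0.3, -0.2, -0.3]
grip_width: 0.35
grasp_force: 98.9
```

Call:
carry_out --commands '[[[0.1, 0, 0.02, 0, 0, 0], [0.1, 0, 0.01, 0, 0, 0], [0.1, 0, 0, 0, 0, 0], [0.1, 0, 0, 0, 0, 0], [0.1, 0, 0, 0, 0, 0], [0, 0, 0, 0, 0, 0]]]'

```text
clock: 31.95
position: [0.522, 0.006, 0.0495]
ee_rot: [0.998, 0.056, 0.001, -0.0]
ft_force: [-0.1, -1.1, 2.7]
grip_width: 0.347
grasp_force: 99.2
```

```bash
python3 -c "
from h import *
X=T(.6669,.0299,.1113,[[-.115,-.0097,0]])[0]; X[2]=.0501; go(X,.1113); o=get_obs(); print(np.round(o['ft_force'],1),np.round(o['torque'],2))"
```

```text
tilt [ 0.001  0.    -1.   ] pos [0.522  0.006  0.0495] h 6.38 | turn az units 0.001 shift units [ 0.793  0.052 -0.014]
[-0.1 -1.1  2.7] [-0.01 -0.4  -0.08]
```

Call:
carry_out --commands '[[[0.1, 0.01, 0, 0, 0, 0], [0.1, 0.01, 0, 0, 0, 0], [0.1, 0.01, 0, 0, 0, 0], [0.1, 0.01, 0, 0, 0, 0], [0, 0, 0, 0, 0, 0], [0, 0, 0, 0, 0, 0]]]'

```text
clock: 32.45
position: [0.5377, 0.0061, 0.0495]
ee_rot: [0.998, 0.056, 0.001, -0.0]
ft_force: [1.4, -0.7, 2.5]
grip_width: 0.349
grasp_force: 99.4
```

```bash
python3 -c "
from h import *
X=T(.6669,.0299,.1113,[[-.115,-.0097,0]])[0]; X[2]=.0501; go(X,.1113); o=get_obs(); print(np.round(o['ft_force'],1),np.round(o['torque'],2))"
```

```text
tilt [ 0.001  0.    -1.   ] pos [0.5377 0.0061 0.0495] h 6.38 | turn az units 0.0 shift units [ 0.402  0.01  -0.015]
[ 1.4 -0.7  2.5] [ 0.04 -0.63 -0.06]
```

Call:
carry_out --commands '[[[0.08, 0.01, 0, 0, 0, 0], [0.08, 0, 0, 0, 0, 0], [0.08, 0, 0, 0, 0, 0], [0.08, 0, 0, 0, 0, 0], [0, 0, 0, 0, 0, 0], [0, 0, 0, 0, 0, 0]]]'

```text
clock: 32.95
position: [0.55, 0.0062, 0.0495]
ee_rot: [0.998, 0.055, 0.0, 0.0]
ft_force: [-0.0, -2.9, 5.5]
grip_width: 0.349
grasp_force: 99.8
```

```bash
python3 -c "
from h import *
X=T(.6669,.0299,.1113,[[-.115,-.0097,0]])[0]; X[2]=.0501; go(X,.1113); o=get_obs(); print(np.round(o['ft_force'],1),np.round(o['torque'],2))"
```

```text
tilt [ 0.    -0.001 -1.   ] pos [0.55   0.0062 0.0495] h 6.32 | turn az units -0.01 shift units [ 0.096 -0.022 -0.016]
[-0.  -2.9  5.5] [-0.52 -0.22 -0.37]
```

Call:
carry_out --commands '[[[0.06, 0, 0, 0, 0, 0], [0.06, 0, 0, 0, 0, 0], [0.06, 0, 0, 0, 0, 0], [0, 0, 0, 0, 0, 0], [0, 0, 0, 0, 0, 0]]]'

```text
clock: 33.37
position: [0.5568, 0.0062, 0.0495]
ee_rot: [0.999, 0.055, -0.0, 0.001]
ft_force: [-2.8, -5.0, 7.3]
grip_width: 0.346
grasp_force: 100.1
```

```bash
python3 -c "
from h import *
X=T(.6669,.0299,.1113,[[-.115,-.0097,0]])[0]; X[2]=.0501; go(X,.1113); o=get_obs(); print(np.round(o['ft_force'],1),np.round(o['torque'],2))"
```

```text
tilt [-0.001 -0.002 -1.   ] pos [0.5568 0.0062 0.0495] h 6.26 | turn az units -0.019 shift units [-0.073 -0.041 -0.015]
[-2.8 -5.   7.3] [-1.06  0.14 -0.5 ]
```

Call:
carry_out --commands '[[[0.06, 0, 0, 0, 0, 0], [0.06, 0, 0, 0, 0, 0], [0.06, 0, 0, 0, 0, 0], [0, 0, 0, 0, 0, 0], [0, 0, 0, 0, 0, 0]]]'

```text
clock: 33.78
position: [0.56, 0.0065, 0.0485]
ee_rot: [0.998, 0.055, -0.005, 0.002]
ft_force: [-21.0, -6.1, 18.0]
grip_width: 0.347
grasp_force: 101.8
```

```bash
python3 -c "
from h import *
X=T(.6669,.0299,.1113,[[-.115,-.0097,0]])[0]; X[2]=.0501; go(X,.1113); o=get_obs(); print(np.round(o['ft_force'],1),np.round(o['torque'],2))"
```

```text
tilt [-0.009 -0.004 -1.   ] pos [0.56   0.0065 0.0485] h 6.29 | turn az units -0.015 shift units [-0.155 -0.041 -0.04 ]
[-21.   -6.1  18. ] [-1.42  3.54 -0.32]
```

Call:
carry_out --commands '[[[0.04, 0, -0.02, 0, 0, 0], [0.03, 0, -0.01, 0, 0, 0], [0, 0, 0, 0, 0, 0], [0, 0, 0, 0, 0, 0], [0, 0, 0, 0, 0, 0], [0, 0, 0, 0, 0, 0]]]'

```text
clock: 34.28
position: [0.561, 0.0066, 0.0488]
ee_rot: [0.998, 0.055, -0.006, 0.002]
ft_force: [-26.8, -6.8, 17.1]
grip_width: 0.351
grasp_force: 101.4
```

Run:
```python
from h import *
X=T(.6669,.0299,.1113,[[-.115,-.0097,0]])[0]; X[2]=.0501; go(X,.1113); o=get_obs(); print(np.round(o['ft_force'],1),np.round(o['torque'],2),o['grasp_force'])
# numeric check of the reel position: top-camera dark flange and before/after
im=camera('top'); p=camera_params('top')
c=proj(p,T(.6669,.0299,.1113,[[0,.045,.09]]))[0]; u,v=np.int32(c.round())
m=np.zeros(im.shape[:2],np.uint8); m[v-16:v+17,u-16:u+17]=(im.max(2)<60)[v-16:v+17,u-16:u+17]
m=cv2.morphologyEx(m,cv2.MORPH_CLOSE,np.ones((5,5)))
k,l,st,ce=cv2.connectedComponentsWithStats(m); i=1+st[1:,4].argmax(); print(c,ce[i],st[i]); W=unproj(p,ce[i],.09)
a=.1113; d=W[:2]-[.6669,.0299]; print("reel local",np.cos(a)*d[0]+np.sin(a)*d[1],-np.sin(a)*d[0]+np.cos(a)*d[1])
```

```text
tilt [-0.013 -0.004 -1.   ] pos [0.561  0.0066 0.0488] h 6.29 | turn az units -0.015 shift units [-0.178 -0.043 -0.032]
[-26.8  -6.8  17.1] [-1.54  4.77 -0.28] 101.44899487495422
[235.05594516 165.57880511] [235.14102564 161.90384615] [226 156  22  16 156]
reel local 0.009993023162512733 0.04388212067997916
```

Call:
carry_out --commands '[[[0.05, 0, -0.02, 0, 0, 0], [0.05, 0, -0.01, 0, 0, 0], [0.03, 0, 0, 0, 0, 0], [0, 0, 0, 0, 0, 0], [0, 0, 0, 0, 0, 0], [0, 0, 0, 0, 0, 0], [0, 0, 0, 0, 0, 0]]]'

```text
clock: 34.92
position: [0.5635, 0.0069, 0.049]
ee_rot: [0.998, 0.055, -0.009, 0.002]
ft_force: [-34.6, -8.3, 19.2]
grip_width: 0.344
grasp_force: 102.3
```

```bash
python3 -c "
from workcell import *
print(hand_in())"
```

```text
the job is handed in; nothing more can be done
None
```

I handed the job in at about 35 s of the 72 s allowed. The reel stands against the end block with two spacers behind it, and the wedge is still gripped and pressed in with about 35 N, so the row felt tight. Hand-in gave no verdict, and I didn't view a final picture.

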